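Unhook the hanging paint can and stand it in the drip dish

TASK

Take the small paint can off its deep upturned hook by its red grip and stand it gently upright in the white drip dish, well centred, then let go. The prong of the hook is bent to one side and easily strained, so let the can's eye ride up the bent prong until it is past the tip before drawing the can away, and never load the hook with more than 20 N. Leave everything else on the bench where it is.

Things in the scene. Friction and masses are not known exactly. Their poses are not given: they have to be found in the camera images.
- can: Small green-labelled paint can with rigid steel bail, 0.2 to 0.4 kg. Origin: centre of its underside, z up. Body 64 mm across, 50 mm high, closed top. Bail: flat uprights 12 x 3 mm at y = +-33.5 mm carry a level cross plate, 36 mm in x, 70 mm in y, 128 to 132 mm above the origin. At the start it hangs by its eye on the hook, underside about 22 mm above the bench.
- eye (a point): Centre of the eye, a 12 mm wide through hole in the middle of the can's cross plate, straight above the can's origin, at the plate's underside (128 mm up); axes as the can's. At the start the hook's prong stands in it.
- grip (a point): Where to pinch the can: in its red grip, an upright block at x = -38 mm, y = 0 in the can's frame, on a 30 mm wide strip. 10 mm thick in the can's y (pinch across this from above), 24 mm in x, from 132 to 178 mm above the can's underside. This point is 157 mm above the underside, 21 mm below its top. A hard, quick pinch jolts the hook by up to 15 N. Axes as the can's.
- stand: Blue steel hook stand, screwed down. Origin: on the bench straight below the prong's foot; z up; the hook is open towards its -x. Post 16 x 30 mm, 150 mm high, at x = +100 mm on a base plate 110 x 120 x 12 mm centred there. From it a level arm 10 mm wide, 140 to 150 mm above the bench, runs to a collar 32 mm across at x = 0; it passes between the bail's uprights.
- prong_foot (a point): Foot of the hook's prong, centre of the collar's top, 150 mm above the bench; the can's cross plate rests here; axes as the stand's. The prong, bare round steel 8 mm thick, rises 40 mm from here but leans 20 degrees (tip 13 mm off to one side), to either side or back, never straight at the grip; NOT shown by these poses, new each time: feel or see it.
- hook_arm (a point): Middle of the hook's arm, 50 mm behind the prong's foot (+x of the stand), 145 mm above the bench. The can must rise 42 mm from where it hangs for its eye to clear the prong's tip; at 67 mm its closed top strikes the arm from below. Raised between these it can be drawn off along the stand's -x and is clear after 60 mm.
- dish: White ceramic round drip dish, fixed on the bench. Origin: centre of its underside, z up. Outer diameter 100 mm, 14 mm high; floor 5 mm above the bench; inside at least 76 mm wide at the floor.
- glue_jar: Bystander, loose: white-capped jar, 60 mm across, 75 mm high. Origin: centre of its underside.
- figure: Bystander, loose: carved pale wooden figure, 74 mm across, 170 mm high. Origin: centre of its underside.
- brush: Bystander, loose: brush lying flat, 170 mm long. Origin: about its middle, on the bench.
- chisel: Bystander, loose: wood-handled tool lying flat, 170 mm long. Origin: about its middle, on the bench.
- marker_pink: Bystander, loose: red felt pen lying flat, 130 mm long. Origin: about its middle, on the bench.
- marker_yellow: Bystander, loose: yellow felt pen lying flat, 130 mm long. Origin: about its middle, on the bench.
- lid_red: Bystander, loose: flat red lid, 60 mm across, 12 mm high. Origin: centre of its underside.
Mind the look-alikes: they are no part of the job. Of the things that look like the dish, the largest one is meant.

How it is judged:
On the way, in this order (a step that is already met when the one before it is completed fails the run):
1. the can's eye has been lifted past the prong's tip, still over the hook (z of eye in the frame of stand above 0.188 m and horizontal distance between eye and stand below 0.045 m), for 0.05 s.
2. the can has been drawn off the hook and hangs clear of it in the gripper (horizontal distance between eye and stand above 0.06 m and contact force between can and stand below 0.05 N and height (world z) of can above 0.02 m), for 0.1 s.
At the end, for the whole second after the job is handed in: The can stands upright (within 0.1 rad) on the floor of the drip dish, its centre within 12 mm of the dish's, at rest and released (horizontal distance between can and dish below 0.012 m and height (world z) of can between 0.002 and 0.009 m and angle between can's own z axis and vertical below 0.1 rad and linear speed of can below 0.02 m/s and contact force between can and the fingers below 0.05 N); the robot touches nothing.
It fails at once if the hook stand is loaded by the can with more than 20 N (contact force between can and stand above 20 N).
It fails at once if the hook stand is pushed by the robot with more than 20 N (contact force between any of the arm, the fingers and stand above 20 N).
It fails at once if the can is pressed into the dish with more than 60 N (contact force between can and dish above 60 N).
It fails at once if the can is let fall (faster than 0.3 m/s with no finger on it, a drop of about 5 mm) (linear speed of can above 0.3 m/s and contact force between can and the fingers below 0.01 N).
It fails at once if a bystander is shifted by more than 30 mm or knocked over (distance of any of glue_jar, figure, brush, chisel, marker_pink, marker_yellow, lid_red from where it was at the start of the episode above 0.03 m or angle between any of glue_jar, figure, brush, chisel, marker_pink, marker_yellow, lid_red's own z axis and vertical above 0.5 rad).
It also fails if it takes over 64 s, if anything falls off the work surface, if the arm or the gripper's body presses on something with over 40 N, if the wrist force passes 120 N, or if a joint passes its speed limit or range.

ROBOT

A 6-joint arm with a two-finger parallel gripper is mounted at the origin on the work surface. World frame = base frame: x ahead of the robot, y to its left, z up, the work surface at z = 0. Lengths are in m, angles in rad, forces in N, time in s.
With the tool pointing down it reaches from about 0.425 to 0.95 m from the base axis. Payload 3.5 kg.
Tool frame: the origin (TCP) lies between the finger pads; the fingertips stand 25 mm ahead of it and the grasp point (between the pads) lies 6 mm ahead of it (ctrl.tips_ahead is the distance from the TCP to the fingertips, in m); z points along the fingers, y is the direction in which the jaws open and shut (so a half turn about z gives the same grasp; the last joint's range is limited). The gripper opens to 85 mm and grips with 20 to 120 N. Pads are 22 mm wide; open, the fingers measure 114 mm over their backs; the gripper's body (76 mm by 85 mm) begins 54 mm behind the grasp point. The pads swing forward as they close: fully open they stand 13 mm farther back than shut.
Start: joints at [-1.32, 0.286, 1.577, -0, 1.279, -0.15], TCP at [0.263, -0.621, 0.256] pointing down, gripper open.
Joint ranges: [-2.77, 2.77], [-0.9, 2.22], [0.21, 2.48], [-1.53, 4.67], [0.24, 2.81], [-2.84, 2.84]. Speed limits (rad/s): [2.79, 2.79, 3.14, 3.14, 3.14, 3.14].

INTERFACE

Orientations are given as a unit quaternion [x, y, z, w].
In Python, from plant import ctrl, viewer, workorder gives the robot as it stands.
- The arm moves only by the tool drive_tool, never from a script. Its argument "deltas" is a list of rows, each an object of numbers: "dx", "dy", "dz": the shift along the world's x, y, z in m; "rx", "ry", "rz": the turn, a rotation vector about the world's x, y, z in degrees; "jaw": the finger opening in m, from 0 to 0.0854. In form: [{"dx": .., "dy": .., "dz": .., "rx": .., "ry": .., "rz": .., "jaw": ..}, ...]. A call has 1 to 20 rows; each row shifts and turns the commanded pose from where the row before left it; what a row does not reach is not made up. A row lasts 1/8 s, in which the tool goes at most 62.5 mm and 10.7 degrees, less where a joint would pass 70% of its speed; a pose out of reach is approached as far as the arm can. A call with a gripper value outside its range is refused whole. The fingers move at their own pace and stop on an object; "squeeze" is the grip in N (left out, the last holds). Time passes only in rows, so rows that do not move let the fingers close. It gives the time, the measured TCP pose, the force and the opening at its end, in the units of the state.
- ctrl.get_state(): the state, without advancing time (a new reading comes with each control period).
- viewer.read_camera(name): name is "scene" or "top"; returns the picture (480x640x3 uint8, red, green, blue); there is no depth.
- viewer.camera_info(name): a dict with "K" (3x3 intrinsics, pixels), "R" (3x3) and "t" (3): a world point X has camera coordinates R X + t. Camera axes: x right, y down, z forward; pixel columns grow to the right and rows downward; lengths in m; the calibration is good to about 2 mm. A picture is of the moment at which its call begins. camera_info takes no time and is no camera call.
- workorder.sign_off(): hands the job in, once; it reports no verdict.
The state is a dict: "time": time; "qpos": joint angles; "dq": joint speeds; "joint_efforts": joint torques, N m; "eef_pos": TCP position; "tcp_rot": TCP orientation; "contact_force": force on the tool from outside, world axes, zero at the start; "wrist_torque": the same for the moment, N m; "opening": opening from 0.0 (shut) to 1.0 (fully open).
Only numpy, scipy, OpenCV 4.12 (cv2) and the standard library are available. Lean on these libraries where they do the work, as an engineer would, in place of code of your own. Each camera call takes 0.05 s, during which the arm holds its last target. There are 200 camera calls.

## Working session

There is one attempt and no reset: what is moved stays moved. The work goes in short steps, Python scripts to look and compute and a tool call to move; the robot and the scene stay as the last step left them, time stands still between calls to the robot, and variables do not carry over. Pictures are saved under pics/ and viewed, and the job is handed in when it is done.

Besides the shell and the picture viewer there is one more tool, called after "Emit:" as name([rows], argument=value, ...), one row to a line, values as JSON. drive_tool: Moves the arm, as the interface text tells. Its arguments: {"type":"object","properties":{"deltas":{"type":"array"},"squeeze":{"type":"number"}},"required":["deltas"]}

```bash
mkdir -p pics
cat > h.py <<'E'
import numpy as np, cv2
from plant import ctrl, viewer, workorder
def ray(cam,u,v):
    c=viewer.camera_info(cam);K,R,t=map(np.array,(c["K"],c["R"],c["t"]))
    d=R.T@np.linalg.inv(K)@np.array([u,v,1.]);return -R.T@t,d
def atz(cam,u,v,z):
    o,d=ray(cam,u,v);return o+d*(z-o[2])/d[2]
def proj(cam,X):
    c=viewer.camera_info(cam);K,R,t=map(np.array,(c["K"],c["R"],c["t"]))
    p=K@(R@np.array(X,float)+t);return (p[:2]/p[2]).round(1)
def snap(cam,name,box=None,s=1):
    im=viewer.read_camera(cam)[:,:,::-1]
    cv2.imwrite(f"pics/{name}_full.png",im)
    if box: im=im[box[1]:box[3],box[0]:box[2]]
    cv2.imwrite(f"pics/{name}.png",cv2.resize(im,None,fx=s,fy=s,interpolation=cv2.INTER_CUBIC))
E
python3 - <<'E'
from h import *
snap("scene","s0");snap("top","t0")
for c in("scene","top"):
    i=viewer.camera_info(c);print(c,np.round(-np.array(i["R"]).T@np.array(i["t"]),3),np.array(i["K"])[0,0])
print(ctrl.get_state())
E
```

```text
scene [1.343 0.754 0.804] 564.78568899044
top [5.000e-01 1.000e-03 1.187e+00] 478.3989266287097
{'time': 0.1, 'qpos': array([-1.32003178e+00,  2.87153030e-01,  1.57803699e+00,  1.68987511e-05,
        1.27859819e+00, -1.50022191e-01]), 'dq': array([-5.45556061e-04, -1.45448253e-03, -2.53870444e-03,  2.40895404e-05,
       -1.44833535e-03, -6.07039787e-04]), 'joint_efforts': array([ 1.58480201e-03, -4.07292759e+01, -2.93698543e+01, -1.27182393e-04,
        3.39733859e-03,  4.96995085e-06]), 'eef_pos': array([ 0.26322742, -0.62097173,  0.25503133]), 'tcp_rot': array([ 9.79988248e-01,  1.99052328e-01, -4.71946559e-05, -1.09679214e-03]), 'contact_force': array([-0.40106678,  0.09257439,  0.07765221]), 'wrist_torque': array([ 0.03337936, -0.01954651, -0.01388359]), 'opening': 0.9998993580482568}
```

View pics/s0.png

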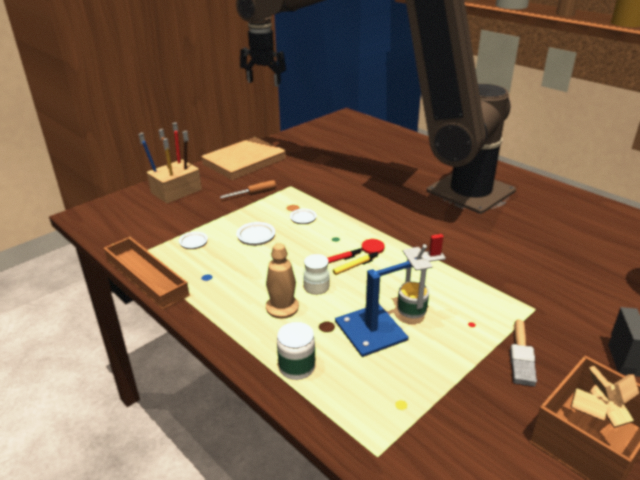

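View pics/t0.png

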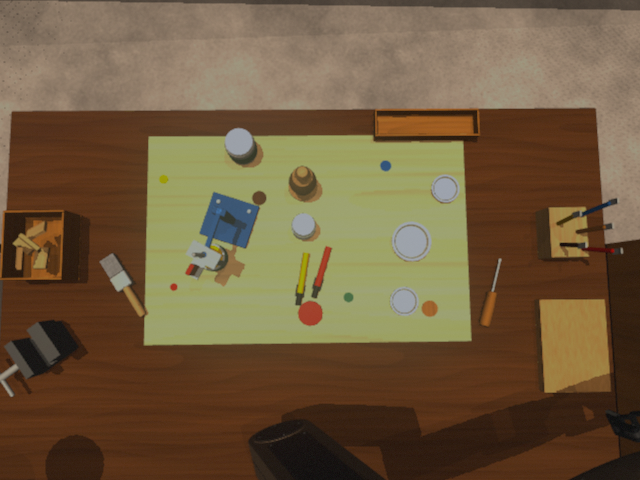

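Run:
```python
from h import *
a=cv2.imread("pics/t0.png");b=cv2.imread("pics/s0.png")
A=cv2.resize(a[180:290,170:270],None,fx=5,fy=5,interpolation=2)
cv2.imwrite("pics/t0c.png",A)
cv2.imwrite("pics/s0c.png",cv2.resize(b[225:360,330:460],None,fx=4.4,fy=4.4,interpolation=2))
cv2.imwrite("pics/t0d.png",cv2.resize(a[210:270,380:440],None,fx=6,fy=6,interpolation=2))
```

```text
(no output)
```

View pics/t0c.png

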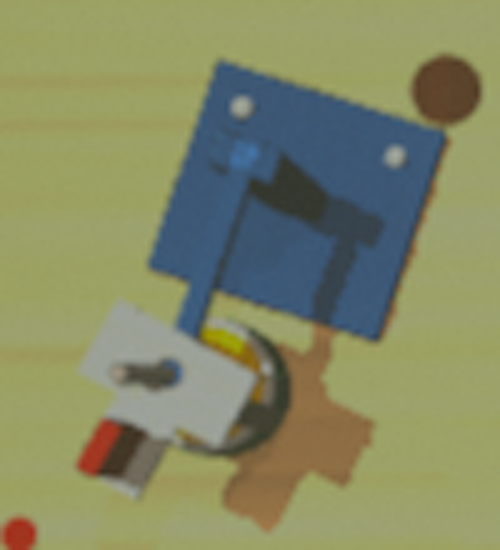

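View pics/s0c.png

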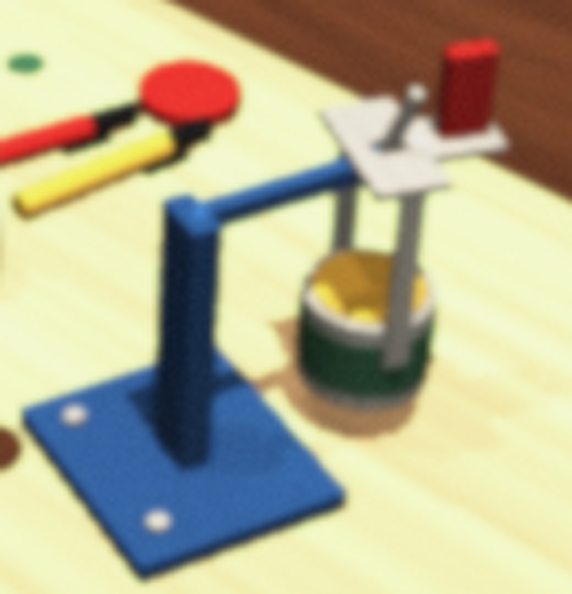

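View pics/t0d.png

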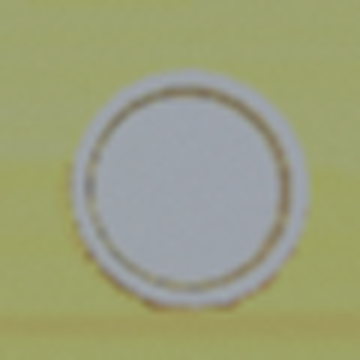

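The top crop shows the base plate with corners at crop (218,62), (445,133), (382,340) and (150,268). The prong foot is near (172,372), its tip near (118,372), and the red grip top near (98,447). The scene crop shows the prong leaning sideways from about (385,145) to (415,92). The dish is centred at about (411.7,241.7) in the full top view.

Run:
```python
from h import *
T=lambda x,y:(x/5+170,y/5+180)
S=lambda x,y:(x/4.4+330,y/4.4+225)
pc=[atz("top",*T(*p),.012) for p in [(218,62),(445,133),(382,340),(150,268)]]
c=np.mean(pc,0);print(np.round(pc,4)[:,:2],c)
# plate 110 along stand x, 120 along y
ex=(pc[0]+pc[1]-pc[2]-pc[3]);ex/=np.linalg.norm(ex);print("ex",ex,"yaw",np.degrees(np.arctan2(ex[1],ex[0])),"origin from plate",c-.1*ex)
print("foot top",atz("top",*T(172,372),.154),"scene",atz("scene",*S(383,147),.154))
print("tip top",atz("top",*T(118,372),.188),"scene",atz("scene",*S(416,92),.188))
print("grip top",atz("top",*T(98,447),.2),"scene",atz("scene",*S(473,47),.2))
print("plate ctr",atz("top",*T((120+255+78+205)/4,(300+375+375+450)/4),.154))
print("dish",atz("top",411.7,241.7,.014))
print("jar",atz("top",304,226,.07),"fig",atz("top",303,176,.16))
```

```text
[[0.7307 0.2318]
 [0.694  0.1192]
 [0.5914 0.1503]
 [0.6281 0.2644]] [0.66105017 0.19142072 0.012     ]
ex [ 0.95516777 -0.29606507  0.        ] yaw -17.221414472657838 origin from plate [0.56553339 0.22102722 0.012     ]
foot top [0.56749689 0.22263564 0.154     ] scene [0.57435297 0.22723406 0.154     ]
tip top [0.56553287 0.23779555 0.188     ] scene [0.57083069 0.23927686 0.188     ]
grip top [0.53398811 0.24277234 0.2       ] scene [0.53923278 0.24553036 0.2       ]
plate ctr [0.56623643 0.225847   0.154     ]
dish [ 0.60242867 -0.25735682  0.014     ]
jar [0.63729399 0.00780493 0.07      ] fig [0.73624175 0.00837844 0.16      ]
```

Emit:
drive_tool([
  {"dx": 0.024,"dy": 0.035,"dz": 0.007,"rz": 5},
  {"dx": 0.024,"dy": 0.035,"dz": 0.007,"rz": 5},
  {"dx": 0.024,"dy": 0.035,"dz": 0.007,"rz": 5},
  {"dx": 0.024,"dy": 0.035,"dz": 0.007,"rz": 5},
  {"dx": 0.024,"dy": 0.035,"dz": 0.007,"rz": 5},
  {"dx": 0.024,"dy": 0.035,"dz": 0.007,"rz": 5},
  {"dx": 0.024,"dy": 0.035,"dz": 0.007,"rz": 5},
  {"dx": 0.024,"dy": 0.035,"dz": 0.007,"rz": 5},
  {"dx": 0.024,"dy": 0.035,"dz": 0.007,"rz": 5},
  {"dx": 0.024,"dy": 0.035,"dz": 0.007,"rz": 5},
  {"dx": 0.024,"dy": 0.035,"dz": 0.007,"rz": 5},
  {"dx": 0.02,"dy": 0.035,"dz": 0.0,"rz": 5},
], squeeze=30)

```text
schema error: expected keys dx, dy, dz, rx, ry, rz, jaw
```

Emit:
drive_tool([
  {"dx": -0.001,"dy": 0.037,"rz": 5.5},
  {"dx": -0.001,"dy": 0.037,"rz": 5.5},
  {"dx": -0.001,"dy": 0.037,"rz": 5.5},
  {"dx": -0.001,"dy": 0.037,"rz": 5.5},
  {"dx": -0.001,"dy": 0.037,"rz": 5.5},
  {"dx": -0.001,"dy": 0.037,"rz": 5.5},
  {"dx": -0.001,"dy": 0.037,"rz": 5.5},
  {"dx": -0.001,"dy": 0.037,"rz": 5.5},
  {"dx": -0.001,"dy": 0.037,"rz": 5.5},
  {"dx": -0.001,"dy": 0.037,"rz": 5.5},
  {"dx": -0.001,"dy": 0.037,"rz": 5.5},
  {"dx": 0,"dy": 0.037,"rz": 5.5},
  {},
  {},
])

```text
schema error: expected keys dx, dy, dz, rx, ry, rz, jaw
```

Run:
```python
from h import *
from scipy.spatial.transform import Rotation as R
s=ctrl.get_state();print(s["time"],s["eef_pos"],s["qpos"],s["contact_force"],R.from_quat(s["tcp_rot"]).as_matrix().round(3))
snap("scene","s1",(330,150,500,320),3.5);snap("top","t1",(150,180,270,290),5)
```

```text
0.1 [ 0.26322742 -0.62097173  0.25503133] [-1.32003178e+00  2.87153030e-01  1.57803699e+00  1.68987511e-05
  1.27859819e+00 -1.50022191e-01] [-0.40106678  0.09257439  0.07765221] [[ 0.921  0.39  -0.001]
 [ 0.39  -0.921  0.002]
 [ 0.    -0.002 -1.   ]]
```

View pics/s1.png

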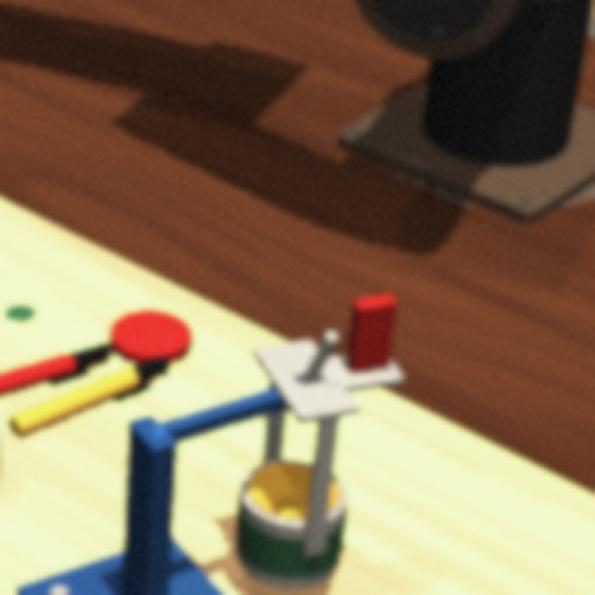

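View pics/t1.png

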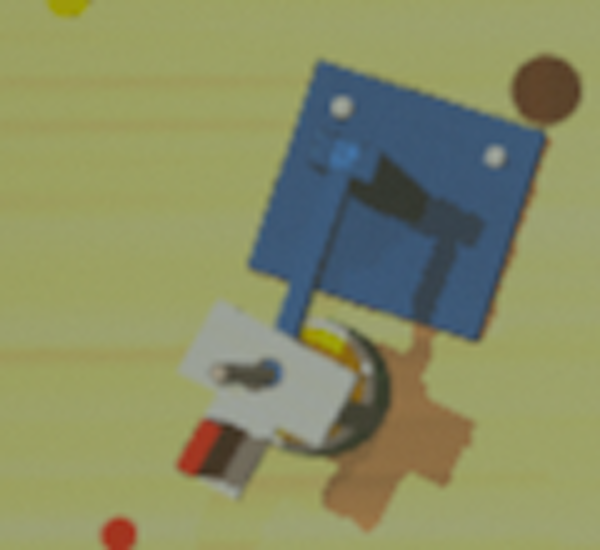

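Nothing moved: each row needs all seven keys. The arm is still at its start pose and the scene is unchanged, so I'll resend with full rows.

Emit:
drive_tool([
  {"dx": 0.024,"dy": 0.035,"dz": 0.007,"rx": 0,"ry": 0,"rz": 5,"jaw": 0.085},
  {"dx": 0.024,"dy": 0.035,"dz": 0.007,"rx": 0,"ry": 0,"rz": 5,"jaw": 0.085},
  {"dx": 0.024,"dy": 0.035,"dz": 0.007,"rx": 0,"ry": 0,"rz": 5,"jaw": 0.085},
  {"dx": 0.024,"dy": 0.035,"dz": 0.007,"rx": 0,"ry": 0,"rz": 5,"jaw": 0.085},
  {"dx": 0.024,"dy": 0.035,"dz": 0.007,"rx": 0,"ry": 0,"rz": 5,"jaw": 0.085},
  {"dx": 0.024,"dy": 0.035,"dz": 0.007,"rx": 0,"ry": 0,"rz": 5,"jaw": 0.085},
  {"dx": 0.024,"dy": 0.035,"dz": 0.007,"rx": 0,"ry": 0,"rz": 5,"jaw": 0.085},
  {"dx": 0.024,"dy": 0.035,"dz": 0.007,"rx": 0,"ry": 0,"rz": 5,"jaw": 0.085},
  {"dx": 0.024,"dy": 0.035,"dz": 0.007,"rx": 0,"ry": 0,"rz": 5,"jaw": 0.085},
  {"dx": 0.024,"dy": 0.035,"dz": 0.007,"rx": 0,"ry": 0,"rz": 5,"jaw": 0.085},
  {"dx": 0.024,"dy": 0.035,"dz": 0.007,"rx": 0,"ry": 0,"rz": 5,"jaw": 0.085},
  {"dx": 0.02,"dy": 0.035,"dz": 0,"rx": 0,"ry": 0,"rz": 5,"jaw": 0.085},
], squeeze=30)

```text
time: 1.7
eef_pos: [0.5482, -0.2003, 0.334]
tcp_rot: [0.748, 0.664, 0.0, 0.001]
contact_force: [0.1, 0.3, 0.1]
opening: 1.002
```

Emit:
drive_tool([
  {"dx": -0.001,"dy": 0.037,"dz": 0,"rx": 0,"ry": 0,"rz": 5.5,"jaw": 0.085},
  {"dx": -0.001,"dy": 0.037,"dz": 0,"rx": 0,"ry": 0,"rz": 5.5,"jaw": 0.085},
  {"dx": -0.001,"dy": 0.037,"dz": 0,"rx": 0,"ry": 0,"rz": 5.5,"jaw": 0.085},
  {"dx": -0.001,"dy": 0.037,"dz": 0,"rx": 0,"ry": 0,"rz": 5.5,"jaw": 0.085},
  {"dx": -0.001,"dy": 0.037,"dz": 0,"rx": 0,"ry": 0,"rz": 5.5,"jaw": 0.085},
  {"dx": -0.001,"dy": 0.037,"dz": 0,"rx": 0,"ry": 0,"rz": 5.5,"jaw": 0.085},
  {"dx": -0.001,"dy": 0.037,"dz": 0,"rx": 0,"ry": 0,"rz": 5.5,"jaw": 0.085},
  {"dx": -0.001,"dy": 0.037,"dz": 0,"rx": 0,"ry": 0,"rz": 5.5,"jaw": 0.085},
  {"dx": -0.001,"dy": 0.037,"dz": 0,"rx": 0,"ry": 0,"rz": 5.5,"jaw": 0.085},
  {"dx": -0.001,"dy": 0.037,"dz": 0,"rx": 0,"ry": 0,"rz": 5.5,"jaw": 0.085},
  {"dx": -0.001,"dy": 0.037,"dz": 0,"rx": 0,"ry": 0,"rz": 5.5,"jaw": 0.085},
  {"dx": 0,"dy": 0.037,"dz": 0,"rx": 0,"ry": 0,"rz": 5.5,"jaw": 0.085},
  {"dx": 0,"dy": 0,"dz": 0,"rx": 0,"ry": 0,"rz": 0,"jaw": 0.085},
  {"dx": 0,"dy": 0,"dz": 0,"rx": 0,"ry": 0,"rz": 0,"jaw": 0.085},
])

```text
time: 3.45
eef_pos: [0.5363, 0.2421, 0.333]
tcp_rot: [0.268, 0.963, -0.0, -0.0]
contact_force: [0.4, 0.7, 0.2]
opening: 0.997
```

Run:
```python
from h import *
from scipy.spatial.transform import Rotation as R
s=ctrl.get_state();print(s["time"],s["eef_pos"],s["qpos"],s["contact_force"],R.from_quat(s["tcp_rot"]).as_matrix().round(3))
snap("scene","s1",(330,150,500,320),3.5)
```

```text
3.45 [0.53627301 0.24210117 0.33303403] [ 2.51946345e-01  4.71480025e-02  1.70849785e+00 -5.86526720e-04
  1.38658801e+00 -7.76446179e-01] [0.37840703 0.69925127 0.23162064] [[-0.857  0.516 -0.   ]
 [ 0.516  0.857 -0.001]
 [ 0.    -0.001 -1.   ]]
```

View pics/s1.png

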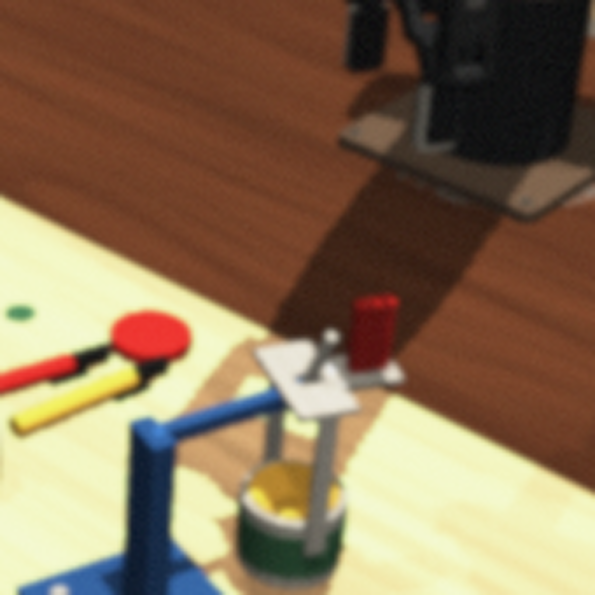

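Emit:
drive_tool([
  {"dx": 0,"dy": 0,"dz": -0.03,"rx": 0,"ry": 0,"rz": 0,"jaw": 0.085},
  {"dx": 0,"dy": 0,"dz": -0.03,"rx": 0,"ry": 0,"rz": 0,"jaw": 0.085},
  {"dx": 0,"dy": 0,"dz": -0.03,"rx": 0,"ry": 0,"rz": 0,"jaw": 0.085},
  {"dx": 0,"dy": 0,"dz": -0.023,"rx": 0,"ry": 0,"rz": 0,"jaw": 0.05},
  {"dx": 0,"dy": 0,"dz": -0.01,"rx": 0,"ry": 0,"rz": 0,"jaw": 0.05},
  {"dx": 0,"dy": 0,"dz": 0,"rx": 0,"ry": 0,"rz": 0,"jaw": 0.05},
])

```text
time: 4.25
eef_pos: [0.5363, 0.2418, 0.21]
tcp_rot: [0.268, 0.963, -0.0, -0.0]
contact_force: [0.1, -0.3, -0.4]
opening: 0.58
```

Run:
```python
from h import *
s=ctrl.get_state();print(s["time"],s["eef_pos"],s["contact_force"],s["opening"])
snap("scene","s2",(370,150,500,290),4.2);snap("top","t2",(150,190,270,290),5)
```

```text
4.25 [0.53633056 0.24176711 0.20998673] [ 0.09213078 -0.31956556 -0.39062137] 0.5802166748697017
```

View pics/s2.png

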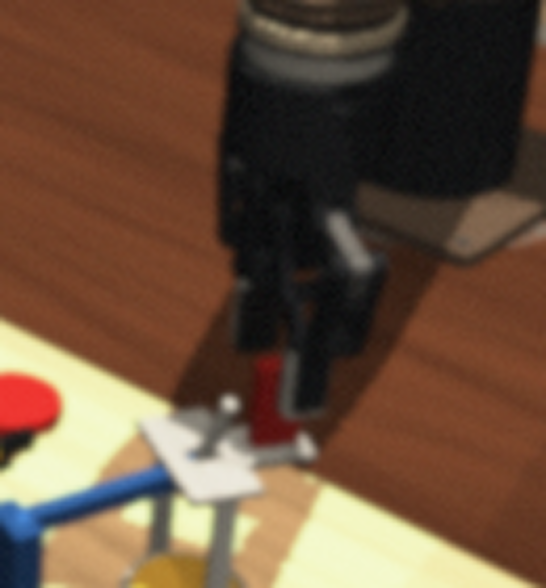

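View pics/t2.png

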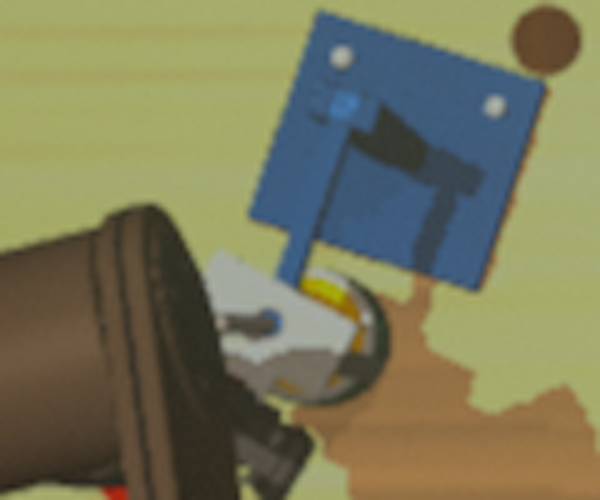

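The red block sits between the two fingers (block near (275,400), near finger (305,370), far finger (258,310) in the scene crop). I'll descend and close slowly.

Emit:
drive_tool([
  {"dx": 0,"dy": 0,"dz": -0.012,"rx": 0,"ry": 0,"rz": 0,"jaw": 0.05},
  {"dx": 0,"dy": 0,"dz": -0.012,"rx": 0,"ry": 0,"rz": 0,"jaw": 0.045},
  {"dx": 0,"dy": 0,"dz": 0,"rx": 0,"ry": 0,"rz": 0,"jaw": 0.035},
  {"dx": 0,"dy": 0,"dz": 0,"rx": 0,"ry": 0,"rz": 0,"jaw": 0.028},
  {"dx": 0,"dy": 0,"dz": 0,"rx": 0,"ry": 0,"rz": 0,"jaw": 0.022},
  {"dx": 0,"dy": 0,"dz": 0,"rx": 0,"ry": 0,"rz": 0,"jaw": 0.018},
  {"dx": 0,"dy": 0,"dz": 0,"rx": 0,"ry": 0,"rz": 0,"jaw": 0.016},
], squeeze=20)

```text
time: 5.22
eef_pos: [0.5365, 0.2426, 0.1866]
tcp_rot: [0.268, 0.964, 0.0, 0.0]
contact_force: [-1.3, -0.4, 0.2]
opening: 0.184
```

Run:
```python
from h import *
s=ctrl.get_state();print(s["time"],s["eef_pos"],s["contact_force"],s["wrist_torque"],s["opening"])
snap("scene","s3",(390,190,480,280),6.5)
```

```text
5.225 [0.53649416 0.24255785 0.18656539] [-1.27815377 -0.41961477  0.16172826] [-0.01943002  0.00718949  0.05406091] 0.18439585304445943
```

View pics/s3.png

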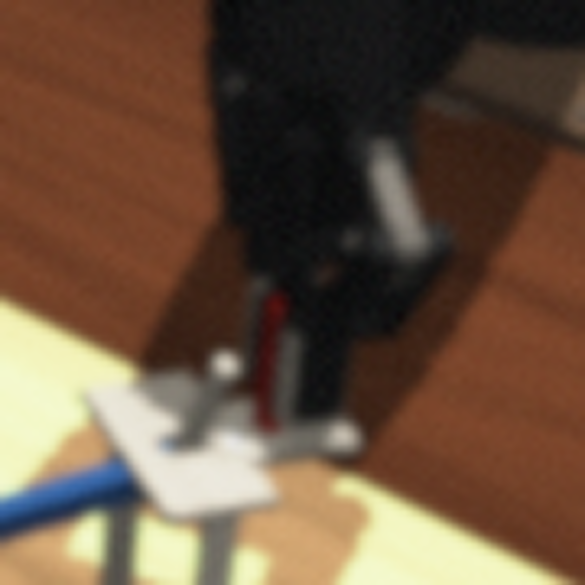

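The fingers straddle the red block (near (270,360) in the crop) with only a small reading. I'll close gently now.

Emit:
drive_tool([
  {"dx": 0,"dy": 0,"dz": 0,"rx": 0,"ry": 0,"rz": 0,"jaw": 0.014},
  {"dx": 0,"dy": 0,"dz": 0,"rx": 0,"ry": 0,"rz": 0,"jaw": 0.013},
  {"dx": 0,"dy": 0,"dz": 0,"rx": 0,"ry": 0,"rz": 0,"jaw": 0.012},
])

```text
time: 5.65
eef_pos: [0.5364, 0.2425, 0.1863]
tcp_rot: [0.268, 0.964, -0.0, -0.0]
contact_force: [0.6, 0.4, -0.4]
opening: 0.143
```

Emit:
drive_tool([
  {"dx": 0,"dy": 0,"dz": 0,"rx": 0,"ry": 0,"rz": 0,"jaw": 0.011},
  {"dx": 0,"dy": 0,"dz": 0,"rx": 0,"ry": 0,"rz": 0,"jaw": 0.01},
])

```text
time: 5.9
eef_pos: [0.5366, 0.243, 0.1864]
tcp_rot: [0.267, 0.964, 0.001, 0.0]
contact_force: [1.5, 2.7, 0.5]
opening: 0.121
```

Emit:
drive_tool([
  {"dx": 0,"dy": 0,"dz": 0,"rx": 0,"ry": 0,"rz": 0,"jaw": 0.009},
  {"dx": 0,"dy": 0,"dz": 0,"rx": 0,"ry": 0,"rz": 0,"jaw": 0.008},
  {"dx": 0,"dy": 0,"dz": 0,"rx": 0,"ry": 0,"rz": 0,"jaw": 0.006},
])

```text
time: 6.28
eef_pos: [0.5365, 0.2431, 0.1865]
tcp_rot: [0.267, 0.964, 0.001, 0.0]
contact_force: [2.2, 3.9, -0.6]
opening: 0.112
```

Emit:
drive_tool([
  {"dx": 0.0005,"dy": 0.0009,"dz": 0,"rx": 0,"ry": 0,"rz": 0,"jaw": 0.005},
  {"dx": 0,"dy": 0,"dz": 0,"rx": 0,"ry": 0,"rz": 0,"jaw": 0.003},
], squeeze=30)

```text
time: 6.52
eef_pos: [0.5367, 0.2433, 0.1864]
tcp_rot: [0.268, 0.964, -0.0, -0.0]
contact_force: [-0.3, 2.5, 0.2]
opening: 0.117
```

Emit:
drive_tool([
  {"dx": 0,"dy": 0,"dz": 0,"rx": 0,"ry": 0,"rz": 0,"jaw": 0.002},
  {"dx": 0,"dy": 0,"dz": 0,"rx": 0,"ry": 0,"rz": 0,"jaw": 0.0},
], squeeze=45)

```text
time: 6.78
eef_pos: [0.5366, 0.2433, 0.1865]
tcp_rot: [0.268, 0.964, -0.0, -0.0]
contact_force: [-1.3, 2.3, 1.1]
opening: 0.111
```

Emit:
drive_tool([
  {"dx": 0,"dy": 0,"dz": 0,"rx": 0,"ry": 0,"rz": 0,"jaw": 0.0},
  {"dx": 0,"dy": 0,"dz": 0,"rx": 0,"ry": 0,"rz": 0,"jaw": 0.0},
], squeeze=65)

```text
time: 7.02
eef_pos: [0.5367, 0.2434, 0.1865]
tcp_rot: [0.268, 0.964, -0.0, -0.0]
contact_force: [-2.2, 2.8, 3.3]
opening: 0.107
```

Emit:
drive_tool([
  {"dx": 0,"dy": 0.0003,"dz": 0.001,"rx": 0,"ry": 0,"rz": 0,"jaw": 0.0},
  {"dx": 0,"dy": 0.0004,"dz": 0.001,"rx": 0,"ry": 0,"rz": 0,"jaw": 0.0},
])

```text
time: 7.28
eef_pos: [0.5364, 0.2437, 0.187]
tcp_rot: [0.268, 0.964, -0.001, -0.001]
contact_force: [-0.2, 1.1, -3.7]
opening: 0.106
```

Emit:
drive_tool([
  {"dx": -0.0002,"dy": 0.0007,"dz": 0.002,"rx": 0,"ry": 0,"rz": 0,"jaw": 0.0},
  {"dx": -0.0001,"dy": 0.0007,"dz": 0.002,"rx": 0,"ry": 0,"rz": 0,"jaw": 0.0},
])

```text
time: 7.52
eef_pos: [0.5364, 0.2453, 0.1919]
tcp_rot: [0.268, 0.964, -0.0, -0.0]
contact_force: [0.2, 1.1, -2.4]
opening: 0.108
```

Emit:
drive_tool([
  {"dx": -0.0002,"dy": 0.0007,"dz": 0.002,"rx": 0,"ry": 0,"rz": 0,"jaw": 0.0},
  {"dx": -0.0001,"dy": 0.0007,"dz": 0.002,"rx": 0,"ry": 0,"rz": 0,"jaw": 0.0},
])

```text
time: 7.78
eef_pos: [0.5363, 0.2469, 0.1965]
tcp_rot: [0.268, 0.964, -0.0, 0.0]
contact_force: [-0.3, 0.8, -2.7]
opening: 0.108
```

Emit:
drive_tool([
  {"dx": -0.0002,"dy": 0.0007,"dz": 0.002,"rx": 0,"ry": 0,"rz": 0,"jaw": 0.0},
  {"dx": -0.0001,"dy": 0.0007,"dz": 0.002,"rx": 0,"ry": 0,"rz": 0,"jaw": 0.0},
  {"dx": -0.0002,"dy": 0.0007,"dz": 0.002,"rx": 0,"ry": 0,"rz": 0,"jaw": 0.0},
])

```text
time: 8.15
eef_pos: [0.5358, 0.249, 0.2025]
tcp_rot: [0.268, 0.964, -0.0, 0.0]
contact_force: [0.2, 0.2, -2.4]
opening: 0.11
```

Run:
```python
from h import *
snap("scene","s4",(350,190,480,330),4.2);snap("top","t4",(170,200,270,290),6)
```

```text
(no output)
```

View pics/s4.png

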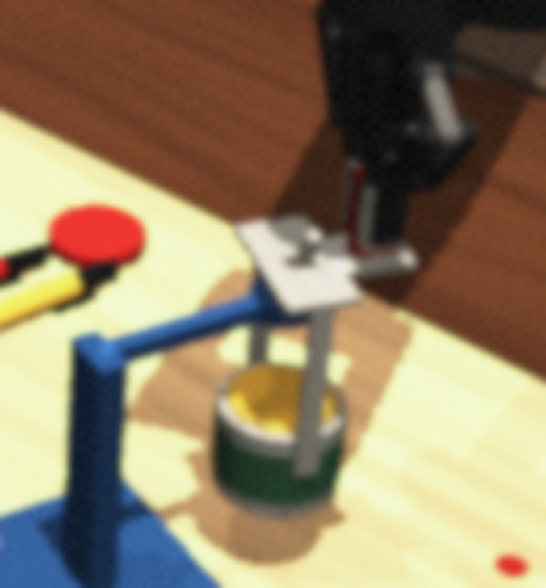

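View pics/t4.png

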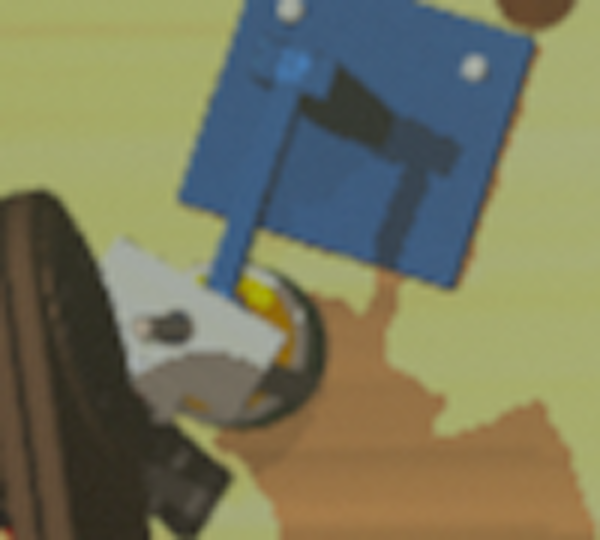

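The can hangs upright with no slip. In the top crop the prong leans straight image-left (+y), from the hole at (175,327) to the tip at (145,327). I'll keep following it.

Emit:
drive_tool([
  {"dx": 0,"dy": 0.0007,"dz": 0.002,"rx": 0,"ry": 0,"rz": 0,"jaw": 0.0},
  {"dx": 0,"dy": 0.0007,"dz": 0.002,"rx": 0,"ry": 0,"rz": 0,"jaw": 0.0},
  {"dx": -0.0001,"dy": 0.0007,"dz": 0.002,"rx": 0,"ry": 0,"rz": 0,"jaw": 0.0},
  {"dx": 0,"dy": 0.0007,"dz": 0.002,"rx": 0,"ry": 0,"rz": 0,"jaw": 0.0},
])

```text
time: 8.75
eef_pos: [0.5357, 0.2518, 0.2105]
tcp_rot: [0.268, 0.964, -0.0, 0.0]
contact_force: [-0.2, -0.3, -1.9]
opening: 0.108
```

Emit:
drive_tool([
  {"dx": 0,"dy": 0.0007,"dz": 0.002,"rx": 0,"ry": 0,"rz": 0,"jaw": 0.0},
  {"dx": 0,"dy": 0.0007,"dz": 0.002,"rx": 0,"ry": 0,"rz": 0,"jaw": 0.0},
  {"dx": -0.0001,"dy": 0.0007,"dz": 0.002,"rx": 0,"ry": 0,"rz": 0,"jaw": 0.0},
  {"dx": 0,"dy": 0.0007,"dz": 0.002,"rx": 0,"ry": 0,"rz": 0,"jaw": 0.0},
])

```text
time: 9.25
eef_pos: [0.5356, 0.2547, 0.2185]
tcp_rot: [0.268, 0.964, -0.0, 0.0]
contact_force: [0.3, 0.7, -2.3]
opening: 0.108
```

Emit:
drive_tool([
  {"dx": 0,"dy": 0.0007,"dz": 0.002,"rx": 0,"ry": 0,"rz": 0,"jaw": 0.0},
  {"dx": 0,"dy": 0.0007,"dz": 0.002,"rx": 0,"ry": 0,"rz": 0,"jaw": 0.0},
  {"dx": -0.0001,"dy": 0.0007,"dz": 0.002,"rx": 0,"ry": 0,"rz": 0,"jaw": 0.0},
  {"dx": 0,"dy": 0.0007,"dz": 0.002,"rx": 0,"ry": 0,"rz": 0,"jaw": 0.0},
])

```text
time: 9.75
eef_pos: [0.5355, 0.2575, 0.2265]
tcp_rot: [0.268, 0.964, -0.0, -0.0]
contact_force: [-0.2, -0.9, -1.9]
opening: 0.111
```

Emit:
drive_tool([
  {"dx": 0,"dy": 0.0004,"dz": 0.003,"rx": 0,"ry": 0,"rz": 0,"jaw": 0.0},
  {"dx": 0,"dy": 0,"dz": 0.003,"rx": 0,"ry": 0,"rz": 0,"jaw": 0.0},
  {"dx": 0,"dy": 0,"dz": 0.003,"rx": 0,"ry": 0,"rz": 0,"jaw": 0.0},
  {"dx": 0,"dy": 0,"dz": 0.003,"rx": 0,"ry": 0,"rz": 0,"jaw": 0.0},
  {"dx": 0,"dy": 0,"dz": 0.001,"rx": 0,"ry": 0,"rz": 0,"jaw": 0.0},
  {"dx": 0,"dy": 0,"dz": 0,"rx": 0,"ry": 0,"rz": 0,"jaw": 0.0},
])

```text
time: 10.5
eef_pos: [0.5355, 0.2578, 0.2394]
tcp_rot: [0.268, 0.964, 0.0, 0.0]
contact_force: [0.2, -0.3, -1.6]
opening: 0.109
```

Run:
```python
from h import *
snap("scene","s5",(350,180,480,320),4.2);snap("top","t5",(170,200,270,290),6)
```

```text
(no output)
```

View pics/s5.png

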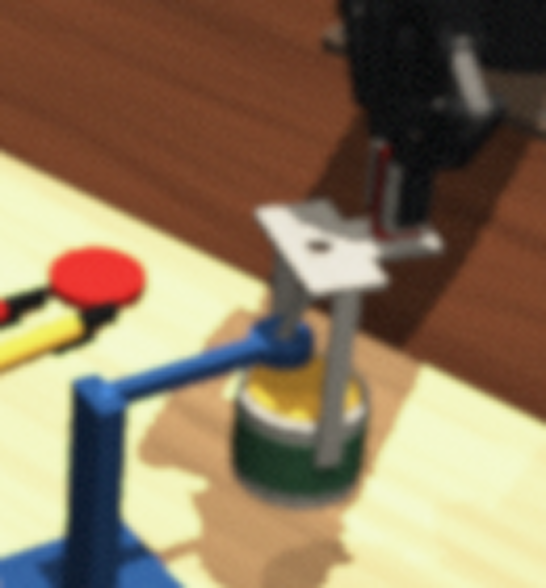

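View pics/t5.png

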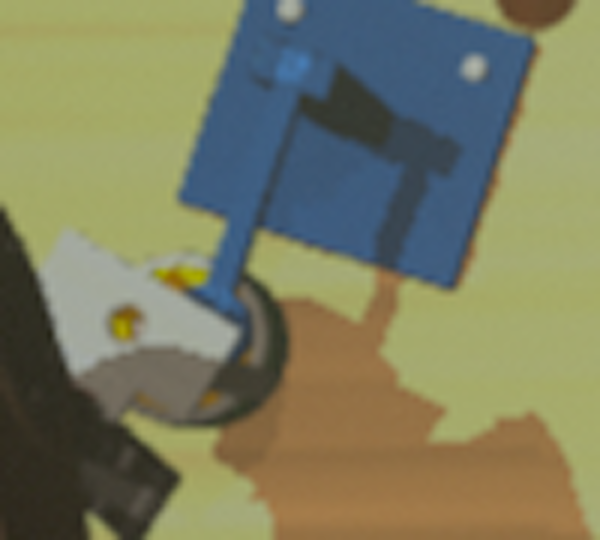

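The eye is empty and above the tip (top crop (125,322)), and the collar lies between the uprights but close to the right-hand one. I'll re-centre about 8 mm and then draw off along the stand's -x.

Emit:
drive_tool([
  {"dx": -0.0012,"dy": -0.0038,"dz": 0,"rx": 0,"ry": 0,"rz": 0,"jaw": 0.0},
  {"dx": -0.0012,"dy": -0.0038,"dz": 0,"rx": 0,"ry": 0,"rz": 0,"jaw": 0.0},
  {"dx": -0.005,"dy": 0.0015,"dz": 0,"rx": 0,"ry": 0,"rz": 0,"jaw": 0.0},
  {"dx": -0.0076,"dy": 0.0024,"dz": 0,"rx": 0,"ry": 0,"rz": 0,"jaw": 0.0},
])

```text
time: 11.1
eef_pos: [0.5201, 0.2541, 0.2393]
tcp_rot: [0.268, 0.963, 0.0, -0.0]
contact_force: [0.5, 0.4, -2.1]
opening: 0.105
```

Emit:
drive_tool([
  {"dx": -0.0096,"dy": 0.003,"dz": 0,"rx": 0,"ry": 0,"rz": 0,"jaw": 0.0},
  {"dx": -0.0096,"dy": 0.003,"dz": 0,"rx": 0,"ry": 0,"rz": 0,"jaw": 0.0},
  {"dx": -0.0096,"dy": 0.003,"dz": 0,"rx": 0,"ry": 0,"rz": 0,"jaw": 0.0},
  {"dx": -0.0096,"dy": 0.003,"dz": 0,"rx": 0,"ry": 0,"rz": 0,"jaw": 0.0},
  {"dx": -0.0096,"dy": 0.003,"dz": 0,"rx": 0,"ry": 0,"rz": 0,"jaw": 0.0},
  {"dx": -0.0096,"dy": 0.003,"dz": 0,"rx": 0,"ry": 0,"rz": 0,"jaw": 0.0},
  {"dx": 0,"dy": 0,"dz": 0,"rx": 0,"ry": 0,"rz": 0,"jaw": 0.0},
])

```text
time: 11.98
eef_pos: [0.4622, 0.2724, 0.2393]
tcp_rot: [0.267, 0.964, -0.0, 0.0]
contact_force: [0.0, 1.0, -2.3]
opening: 0.111
```

Run:
```python
from h import *
print(ctrl.get_state()["qpos"])
snap("scene","s6",(350,140,500,320),3.3);snap("top","t6",(150,200,270,300),5)
```

```text
[ 3.43318622e-01 -4.90905279e-03  1.93328196e+00 -2.39747535e-05
  1.21319701e+00 -6.86586312e-01]
```

View pics/s6.png

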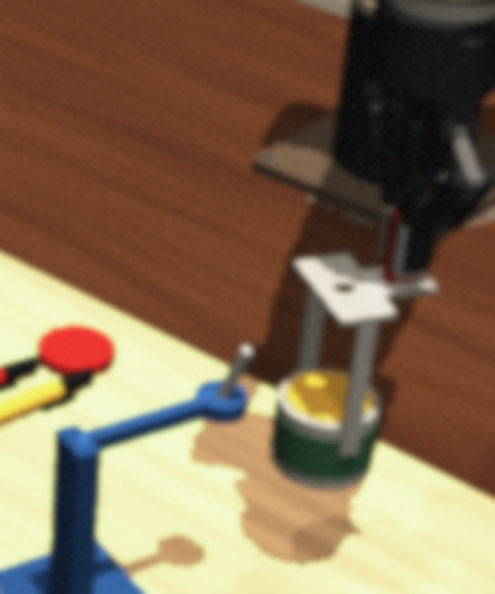

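View pics/t6.png

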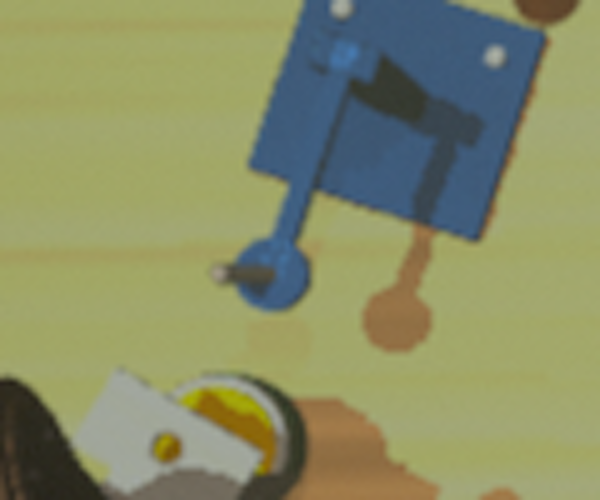

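The can is clear of the hook and upright. I'll lift it over the bystanders and carry it to the dish with the orientation unchanged.

Emit:
drive_tool([
  {"dx": 0,"dy": -0.005,"dz": 0.015,"rx": 0,"ry": 0,"rz": 0,"jaw": 0.0},
  {"dx": 0,"dy": -0.01,"dz": 0.03,"rx": 0,"ry": 0,"rz": 0,"jaw": 0.0},
  {"dx": 0.003,"dy": -0.015,"dz": 0.03,"rx": 0,"ry": 0,"rz": 0,"jaw": 0.0},
  {"dx": 0.006,"dy": -0.02,"dz": 0.025,"rx": 0,"ry": 0,"rz": 0,"jaw": 0.0},
  {"dx": 0.006,"dy": -0.03,"dz": 0.01,"rx": 0,"ry": 0,"rz": 0,"jaw": 0.0},
  {"dx": 0.006,"dy": -0.03,"dz": 0,"rx": 0,"ry": 0,"rz": 0,"jaw": 0.0},
  {"dx": 0.006,"dy": -0.03,"dz": 0,"rx": 0,"ry": 0,"rz": 0,"jaw": 0.0},
  {"dx": 0.006,"dy": -0.03,"dz": 0,"rx": 0,"ry": 0,"rz": 0,"jaw": 0.0},
  {"dx": 0.006,"dy": -0.03,"dz": 0,"rx": 0,"ry": 0,"rz": 0,"jaw": 0.0},
  {"dx": 0.006,"dy": -0.03,"dz": 0,"rx": 0,"ry": 0,"rz": 0,"jaw": 0.0},
  {"dx": 0.006,"dy": -0.03,"dz": 0,"rx": 0,"ry": 0,"rz": 0,"jaw": 0.0},
  {"dx": 0.006,"dy": -0.03,"dz": 0,"rx": 0,"ry": 0,"rz": 0,"jaw": 0.0},
  {"dx": 0.006,"dy": -0.03,"dz": 0,"rx": 0,"ry": 0,"rz": 0,"jaw": 0.0},
  {"dx": 0.006,"dy": -0.03,"dz": 0,"rx": 0,"ry": 0,"rz": 0,"jaw": 0.0},
  {"dx": 0.006,"dy": -0.03,"dz": 0,"rx": 0,"ry": 0,"rz": 0,"jaw": 0.0},
  {"dx": 0.006,"dy": -0.03,"dz": 0,"rx": 0,"ry": 0,"rz": 0,"jaw": 0.0},
  {"dx": 0.006,"dy": -0.03,"dz": 0,"rx": 0,"ry": 0,"rz": 0,"jaw": 0.0},
  {"dx": 0.006,"dy": -0.025,"dz": 0,"rx": 0,"ry": 0,"rz": 0,"jaw": 0.0},
  {"dx": 0.006,"dy": -0.02,"dz": 0,"rx": 0,"ry": 0,"rz": 0,"jaw": 0.0},
  {"dx": 0.006,"dy": -0.015,"dz": 0,"rx": 0,"ry": 0,"rz": 0,"jaw": 0.0},
])

```text
time: 14.58
eef_pos: [0.5682, -0.229, 0.3495]
tcp_rot: [0.268, 0.963, 0.0, 0.0]
contact_force: [0.5, -0.2, -1.7]
opening: 0.106
```

Emit:
drive_tool([
  {"dx": 0.006,"dy": -0.008,"dz": -0.02,"rx": 0,"ry": 0,"rz": 0,"jaw": 0.0},
  {"dx": 0,"dy": 0,"dz": -0.03,"rx": 0,"ry": 0,"rz": 0,"jaw": 0.0},
  {"dx": 0,"dy": 0,"dz": -0.03,"rx": 0,"ry": 0,"rz": 0,"jaw": 0.0},
  {"dx": 0,"dy": 0,"dz": -0.02,"rx": 0,"ry": 0,"rz": 0,"jaw": 0.0},
  {"dx": 0,"dy": 0,"dz": -0.015,"rx": 0,"ry": 0,"rz": 0,"jaw": 0.0},
  {"dx": 0,"dy": 0,"dz": 0,"rx": 0,"ry": 0,"rz": 0,"jaw": 0.0},
])

```text
time: 15.32
eef_pos: [0.5735, -0.2354, 0.2328]
tcp_rot: [0.267, 0.964, 0.0, -0.001]
contact_force: [-0.3, -0.1, -1.7]
opening: 0.107
```

Run:
```python
from h import *
s=ctrl.get_state();print(s["eef_pos"],s["contact_force"],s["qpos"])
snap("scene","s7",(200,90,350,270),3.3);snap("top","t7",(350,190,470,290),5)
```

```text
[ 0.57345857 -0.23537182  0.23284116] [-0.25014059 -0.12283451 -1.70005805] [-5.52997310e-01  1.87566007e-01  1.73837923e+00  6.11333209e-05
  1.21832912e+00 -1.58245310e+00]
```

View pics/s7.png

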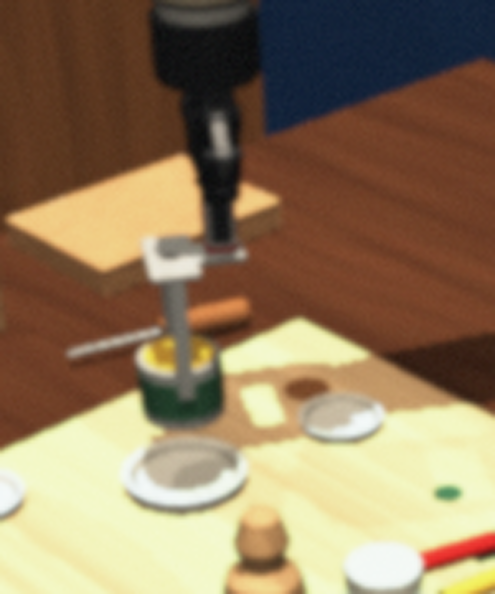

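View pics/t7.png

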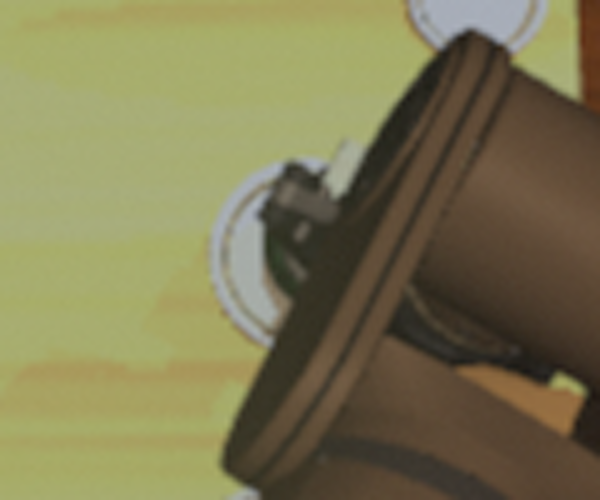

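The can hangs upright over the dish. In the scene crop the can rim is centred near (179,350) and the dish near (185,471).

Run:
```python
from h import *
for n,(u,v),z,t in [("t5",(125/6+170,322/6+200),.207,(.5355,.2578)),("t6",(165/5+150,447/5+200),.207,(.4622,.2724))]:
    e=atz("top",u,v,z)[:2]; print(n,e,"eye-TCP",e-t)
S=lambda x,y:(x/3.3+200,y/3.3+90)
d=atz("scene",*S(185,471),.012);print("dish scene",d,"dish top",atz("top",411.7,241.7,.014))
for p,z in [((179,352),.118),((182,404),.068),((172,258),.2)]: print(atz("scene",*S(*p),z)-d)
# overlay prediction
im=cv2.imread("pics/s7_full.png")
a=np.linspace(0,2*np.pi,60)
def circ(c,r,z,col):
    p=np.array([proj("scene",(c[0]+r*np.cos(t),c[1]+r*np.sin(t),z)) for t in a])
    p=((p-[200,90])*4).astype(int);cv2.polylines(big,[p],True,col,1)
big=cv2.resize(im[90:250,200:340],None,fx=4,fy=4,interpolation=2)
dc=(.6024,-.2574);cc=(.5735+.0326,-.2354-.0196)
circ(dc,.05,.014,(0,0,255));circ(cc,.032,.118,(255,0,255));circ(cc,.032,.068,(255,0,255))
cv2.imwrite("pics/ov7.png",big[:600])
```

```text
t5 [0.56585754 0.23895436] eye-TCP [ 0.03035754 -0.01884564]
t6 [0.49334478 0.25389852] eye-TCP [ 0.03114478 -0.01850148]
dish scene [ 0.60910328 -0.25440629  0.012     ] dish top [ 0.60242867 -0.25735682  0.014     ]
[-0.00328912  0.00096727  0.106     ]
[-0.00681388 -0.00570908  0.056     ]
[1.09695271e-04 6.85140922e-03 1.88000000e-01]
```

View pics/ov7.png

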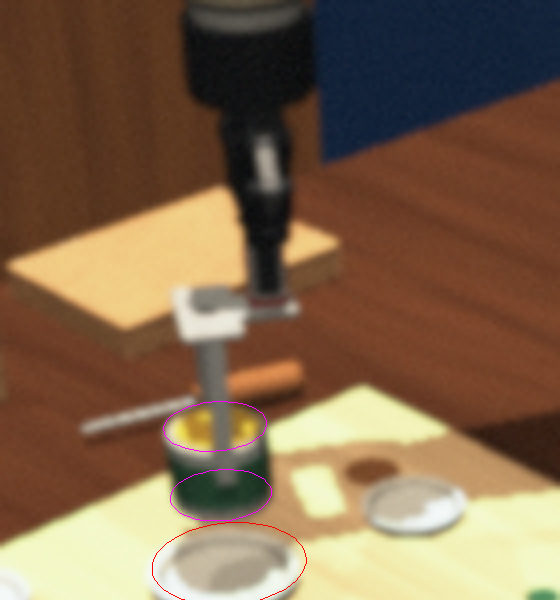

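Emit:
drive_tool([
  {"dx": -0.0005,"dy": -0.002,"dz": -0.015,"rx": 0,"ry": 0,"rz": 0,"jaw": 0.0},
  {"dx": 0,"dy": 0,"dz": -0.015,"rx": 0,"ry": 0,"rz": 0,"jaw": 0.0},
  {"dx": 0,"dy": 0,"dz": -0.014,"rx": 0,"ry": 0,"rz": 0,"jaw": 0.0},
  {"dx": 0,"dy": 0,"dz": -0.006,"rx": 0,"ry": 0,"rz": 0,"jaw": 0.0},
  {"dx": 0,"dy": 0,"dz": 0,"rx": 0,"ry": 0,"rz": 0,"jaw": 0.0},
])

```text
time: 16.05
eef_pos: [0.5731, -0.2377, 0.1834]
tcp_rot: [0.268, 0.964, 0.0, -0.001]
contact_force: [1.1, -0.2, -2.6]
opening: 0.107
```

Run:
```python
from h import *
snap("scene","s8",(210,160,310,260),6);
```

```text
(no output)
```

View pics/s8.png

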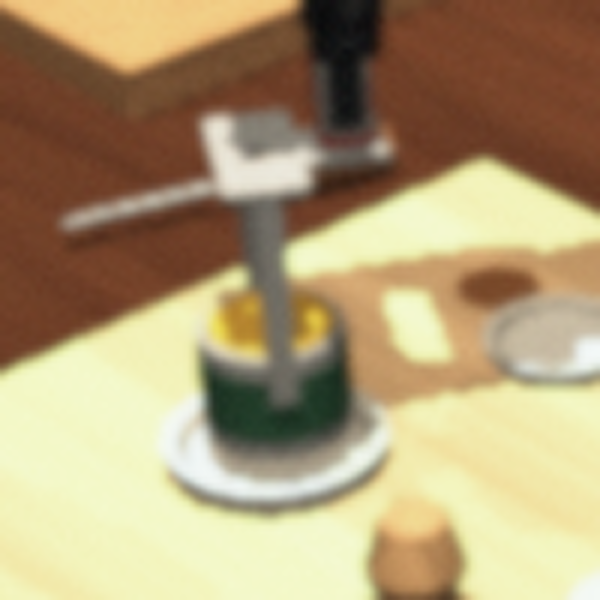

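Run:
```python
from h import *
S=lambda x,y:(x/6+210,y/6+160)
d=atz("scene",*S(276,436),.012)
print(atz("scene",*S(275,329),.069)-d)
# outermost bottom of can: front-lowest edge at crop y~445
print(proj("scene",(d[0],d[1],.069)),S(275,329))
```

```text
[0.00055557 0.00664321 0.057     ]
[254.4 213.8] (255.83333333333334, 214.83333333333334)
```

```bash
cat > ov.py <<'E'
from h import *
def ov(src,out,dc,cc,zb,box,f):
    im=cv2.imread(src);x0,y0,x1,y1=box
    big=cv2.resize(im[y0:y1,x0:x1],None,fx=f,fy=f,interpolation=2)
    def circ(c,r,z,col):
        p=np.array([proj("scene",(c[0]+r*np.cos(t),c[1]+r*np.sin(t),z)) for t in np.linspace(0,2*np.pi,80)])
        cv2.polylines(big,[((p-[x0,y0]+.5)*f-.5).astype(int)],True,col,1)
    circ(dc,.05,.013,(0,0,255))
    for z in (zb,zb+.05): circ(cc,.032,z,(255,0,255))
    cv2.imwrite(out,big)
E
python3 - <<'E'
from ov import *
for i,(dc,cc) in enumerate([((.608,-.2555),(.609,-.2515))]):
    ov("pics/s8_full.png",f"pics/ov8{i}.png",dc,cc,.019,(220,200,290,255),10)
E
```

```text
(no output)
```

View pics/ov80.png

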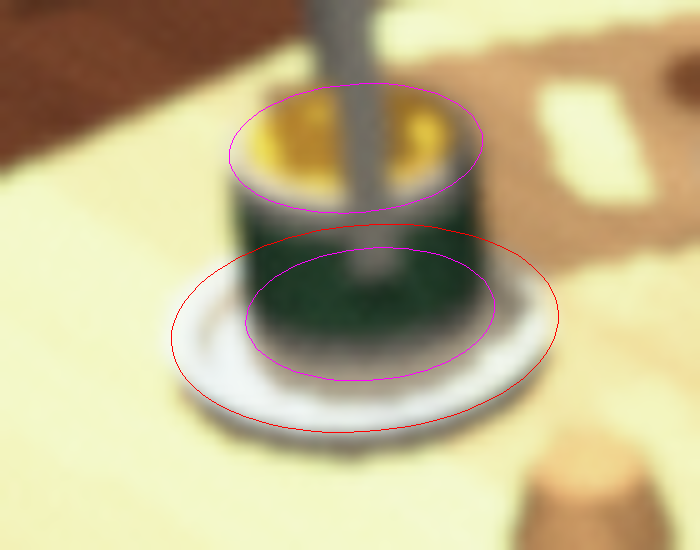

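Emit:
drive_tool([
  {"dx": -0.001,"dy": -0.0025,"dz": -0.004,"rx": 0,"ry": 0,"rz": 0,"jaw": 0.0},
  {"dx": 0,"dy": 0,"dz": -0.004,"rx": 0,"ry": 0,"rz": 0,"jaw": 0.0},
  {"dx": 0,"dy": 0,"dz": -0.002,"rx": 0,"ry": 0,"rz": 0,"jaw": 0.0},
  {"dx": 0,"dy": 0,"dz": -0.001,"rx": 0,"ry": 0,"rz": 0,"jaw": 0.0},
  {"dx": 0,"dy": 0,"dz": -0.001,"rx": 0,"ry": 0,"rz": 0,"jaw": 0.0},
])

```text
time: 16.73
eef_pos: [0.5724, -0.2404, 0.1723]
tcp_rot: [0.268, 0.964, 0.0, 0.0]
contact_force: [-0.6, -0.6, -2.3]
opening: 0.109
```

Emit:
drive_tool([
  {"dx": 0,"dy": 0,"dz": -0.0007,"rx": 0,"ry": 0,"rz": 0,"jaw": 0.0},
  {"dx": 0,"dy": 0,"dz": -0.0007,"rx": 0,"ry": 0,"rz": 0,"jaw": 0.0},
])

```text
time: 16.98
eef_pos: [0.5724, -0.2404, 0.1709]
tcp_rot: [0.268, 0.964, -0.0, 0.0]
contact_force: [0.0, -0.8, -2.9]
opening: 0.11
```

Emit:
drive_tool([
  {"dx": 0,"dy": 0,"dz": -0.0006,"rx": 0,"ry": 0,"rz": 0,"jaw": 0.0},
  {"dx": 0,"dy": 0,"dz": 0,"rx": 0,"ry": 0,"rz": 0,"jaw": 0.0},
])

```text
time: 17.23
eef_pos: [0.5724, -0.2404, 0.1703]
tcp_rot: [0.268, 0.964, -0.0, -0.0]
contact_force: [-0.7, -0.2, -2.6]
opening: 0.11
```

Emit:
drive_tool([
  {"dx": 0,"dy": 0,"dz": -0.0007,"rx": 0,"ry": 0,"rz": 0,"jaw": 0.0},
  {"dx": 0,"dy": 0,"dz": 0,"rx": 0,"ry": 0,"rz": 0,"jaw": 0.0},
])

```text
time: 17.48
eef_pos: [0.5724, -0.2404, 0.1696]
tcp_rot: [0.268, 0.964, 0.0, -0.0]
contact_force: [0.5, 0.2, -2.9]
opening: 0.108
```

Emit:
drive_tool([
  {"dx": 0,"dy": 0,"dz": -0.0007,"rx": 0,"ry": 0,"rz": 0,"jaw": 0.0},
  {"dx": 0,"dy": 0,"dz": 0,"rx": 0,"ry": 0,"rz": 0,"jaw": 0.0},
])

```text
time: 17.73
eef_pos: [0.5725, -0.2404, 0.1696]
tcp_rot: [0.268, 0.964, -0.0, 0.0]
contact_force: [-1.6, 1.0, 1.4]
opening: 0.11
```

Emit:
drive_tool([
  {"dx": 0,"dy": 0,"dz": -0.0007,"rx": 0,"ry": 0,"rz": 0,"jaw": 0.0},
  {"dx": 0,"dy": 0,"dz": 0,"rx": 0,"ry": 0,"rz": 0,"jaw": 0.0},
])

```text
time: 17.98
eef_pos: [0.5726, -0.2405, 0.1696]
tcp_rot: [0.268, 0.964, -0.0, 0.0]
contact_force: [-2.2, 1.8, 5.5]
opening: 0.11
```

The can has reached the floor (Fz went from -2.9 to +5.5 N, underside computed at about 5 mm). I'll check centring before releasing.

Run:
```python
from ov import *
snap("scene","s9")
ov("pics/s9_full.png","pics/ov9.png",(.608,-.2555),(.608,-.2555),.005,(220,190,290,250),10)
```

```text
(no output)
```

View pics/ov9.png

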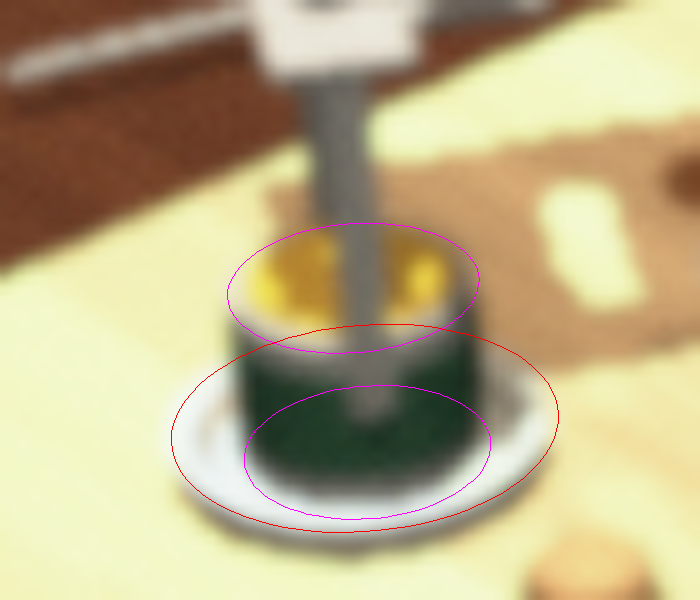

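The overlay agrees within about 1–2 px. A can that has reached the 76 mm floor can't be more than 6 mm off centre anyway. I'll ease the preload and open.

Emit:
drive_tool([
  {"dx": 0,"dy": 0,"dz": 0.0007,"rx": 0,"ry": 0,"rz": 0,"jaw": 0.0},
  {"dx": 0,"dy": 0,"dz": 0,"rx": 0,"ry": 0,"rz": 0,"jaw": 0.005},
  {"dx": 0,"dy": 0,"dz": 0,"rx": 0,"ry": 0,"rz": 0,"jaw": 0.008},
  {"dx": 0,"dy": 0,"dz": 0,"rx": 0,"ry": 0,"rz": 0,"jaw": 0.01},
  {"dx": 0,"dy": 0,"dz": 0,"rx": 0,"ry": 0,"rz": 0,"jaw": 0.012},
  {"dx": 0,"dy": 0,"dz": 0,"rx": 0,"ry": 0,"rz": 0,"jaw": 0.016},
  {"dx": 0,"dy": 0,"dz": 0,"rx": 0,"ry": 0,"rz": 0,"jaw": 0.025},
  {"dx": 0,"dy": 0,"dz": 0,"rx": 0,"ry": 0,"rz": 0,"jaw": 0.035},
  {"dx": 0,"dy": 0,"dz": 0,"rx": 0,"ry": 0,"rz": 0,"jaw": 0.045},
  {"dx": 0,"dy": 0,"dz": 0,"rx": 0,"ry": 0,"rz": 0,"jaw": 0.05},
  {"dx": 0,"dy": 0,"dz": 0,"rx": 0,"ry": 0,"rz": 0,"jaw": 0.05},
], squeeze=30)

```text
time: 19.4
eef_pos: [0.5724, -0.2404, 0.169]
tcp_rot: [0.268, 0.964, -0.0, 0.0]
contact_force: [0.8, -0.1, 0.0]
opening: 0.585
```

Emit:
drive_tool([
  {"dx": 0,"dy": 0,"dz": 0.01,"rx": 0,"ry": 0,"rz": 0,"jaw": 0.05},
  {"dx": 0,"dy": 0,"dz": 0.02,"rx": 0,"ry": 0,"rz": 0,"jaw": 0.05},
  {"dx": 0,"dy": 0,"dz": 0.03,"rx": 0,"ry": 0,"rz": 0,"jaw": 0.05},
  {"dx": 0,"dy": 0,"dz": 0.04,"rx": 0,"ry": 0,"rz": 0,"jaw": 0.05},
  {"dx": -0.02,"dy": 0,"dz": 0.05,"rx": 0,"ry": 0,"rz": 0,"jaw": 0.05},
  {"dx": -0.03,"dy": -0.03,"dz": 0,"rx": 0,"ry": 0,"rz": 0,"jaw": 0.05},
  {"dx": -0.03,"dy": -0.04,"dz": 0,"rx": 0,"ry": 0,"rz": 0,"jaw": 0.05},
  {"dx": -0.02,"dy": -0.05,"dz": 0,"rx": 0,"ry": 0,"rz": 0,"jaw": 0.05},
  {"dx": -0.01,"dy": -0.05,"dz": 0,"rx": 0,"ry": 0,"rz": 0,"jaw": 0.05},
  {"dx": 0,"dy": -0.03,"dz": 0,"rx": 0,"ry": 0,"rz": 0,"jaw": 0.05},
  {"dx": 0,"dy": 0,"dz": 0,"rx": 0,"ry": 0,"rz": 0,"jaw": 0.05},
])

```text
time: 20.78
eef_pos: [0.4618, -0.4424, 0.3204]
tcp_rot: [0.269, 0.963, -0.001, 0.001]
contact_force: [0.0, 0.7, -0.1]
opening: 0.584
```

Run:
```python
from ov import *
snap("scene","s10");snap("top","t10")
a=cv2.imread("pics/t10.png");b=cv2.imread("pics/t0.png")
cv2.imwrite("pics/t10c.png",np.vstack([cv2.resize(a[130:330,90:530],None,fx=1.6,fy=1.4),cv2.resize(a[215:270,375:450],None,fx=5,fy=5,interpolation=2)[:, :] .copy() if 0 else cv2.resize(a[205:275,330:480],(704,300),interpolation=2)]))
```

```text
(no output)
```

View pics/s10.png

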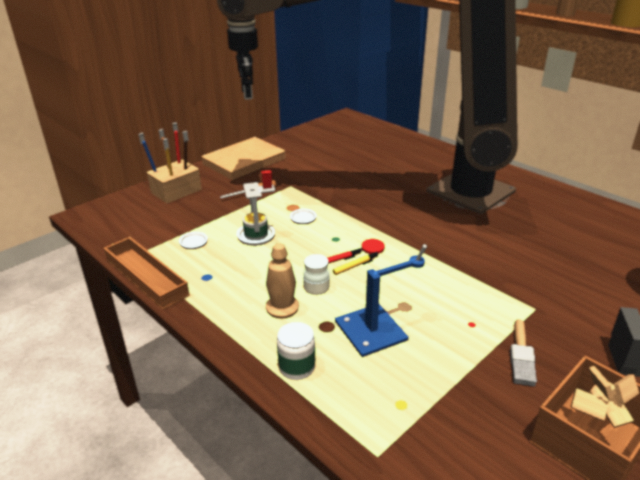

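View pics/t10c.png

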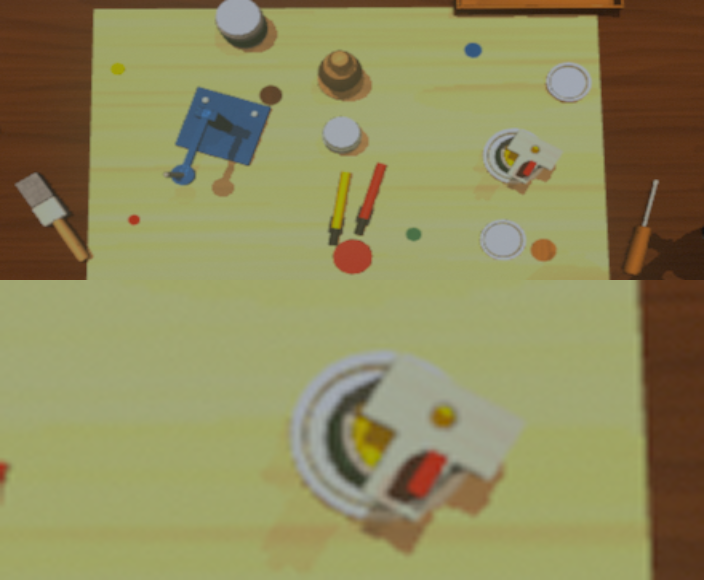

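The can stands upright inside the dish, the hook is empty, and the bystanders look unmoved. One numeric check on centring (eye at about (424.4,236.5) in the top view), then I'll sign off.

Run:
```python
from h import *
e=atz("top",424.4,236.5,.136)
d=(e-[.6024,-.2574,0])[:2]
print("eye-dish",d)
if np.linalg.norm(d)<.010: print(workorder.sign_off())
```

```text
eye-dish [ 0.00068045 -0.00164712]
the job is handed in; nothing more can be done
None
```

The can is standing upright in the white drip dish, released, and the job was handed in at about 21 s of the 64 s allowed. Sign-off gives no verdict.

- **Lift:** I pinched the red grip gently and followed the prong's sideways lean up for 53 mm. The wrist force was never above about 5 N in the end-of-call readings. The hook load itself isn't measured.
- **Draw-off and placing:** I drew the can off along the stand's -x, carried it over the bystanders and lowered it until it touched the dish floor, where the force peaked at about 5.5 N. Then I let go and backed away.
- **Centring:** The last top view puts the eye 2 mm from the dish centre. The scene camera differed from the top camera by up to about 7 mm on position and by a few mm on centring. A can resting on the 76 mm dish floor can be at most 6 mm off, so both are inside the 12 mm limit.
- **Bystanders:** They looked unmoved in the final pictures; I did not measure their positions.
- **Failed calls:** My first two move calls were refused for missing keys, and nothing moved.

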